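# Load the long sample tube into the rocker's spring clip

### The arm

A 6-joint arm with a two-finger parallel gripper is mounted at the origin on the work surface. World frame = base frame: x ahead of the robot, y to its left, z up, the work surface at z = 0. Lengths are in m, angles in rad, forces in N, time in s.
With the tool pointing down it reaches from about 0.35 to 0.975 m from the base axis. Payload 4.9 kg.
Tool frame: the origin (TCP) lies between the finger pads; the fingertips stand 25 mm ahead of it and the grasp point (between the pads) lies 6 mm ahead of it; z points along the fingers, y is the line along which they close (so a half turn about z gives the same grasp; the last joint's range is limited). The gripper opens to 85 mm and grips with 20 to 120 N. Pads are 22 mm wide; open, the fingers measure 114 mm over their backs; the gripper's body (76 mm by 85 mm) begins 54 mm behind the grasp point. The pads swing forward as they close: fully open they stand 13 mm farther back than shut.
Start: joints at [-1.315, 0.053, 1.613, -0, 1.476, -0.119], TCP at [0.229, -0.582, 0.256] pointing down, gripper open.
Joint ranges: [-3.01, 3.01], [-1.01, 2.22], [0.06, 2.58], [-1.02, 4.17], [0.09, 2.62], [-3.14, 3.14]. Speed limits (rad/s): [2.57, 2.57, 3.14, 3.14, 3.14, 3.14].

### API

Orientations are given as a unit quaternion [w, x, y, z].
In Python, from plant import manip gives the robot as it stands.
- The arm moves only by the shell command python3 -m inch 'ROWS'. ROWS is JSON, a list of rows, each a list of 3 entries, a list of its own where there are three numbers: the shift along the tool's x, y, z in m, then the turn, a rotation vector about the tool's x, y, z in rad, then the opening, from 0 (shut) to 1 (fully open). A call has 1 to 8 rows; each row shifts and turns the commanded pose from where the row before left it, along the tool's axes as they then stand; what a row does not reach is not made up. A row lasts 1/10 s, in which the tool goes at most 50 mm and 8.59 degrees, less where a joint would pass 70% of its speed; a pose out of reach is approached as far as the arm can. A call with a gripper value outside its range is refused whole. The fingers move at their own pace and stop on an object; the grip force is fixed at half the most. Time passes only in rows, so rows that do not move let the fingers close. It gives the time, the measured TCP pose, the force, the opening and the grip force at its end, in the units of the state.
- manip.state(): the state, without advancing time (a new reading comes with each control period).
- manip.grab_frame(name): name is "scene" or "top"; returns (picture, depth): 420x560x3 uint8, red, green, blue; 420x560 float32, m along the optical axis (not along the pixel's ray), 0 where there is no reading.
- manip.camera_params(name): a dict with "camera_matrix" (3x3 intrinsics, pixels), "k1" (the pictures are not rectified: a ray, as slopes to the right and down, at radius r is drawn at 1 + k1 r^2 times it, then the intrinsics apply), "rvec" (rotation vector, rad) and "tvec" (3), from world to camera coordinates, as OpenCV has them. Camera axes: x right, y down, z forward; pixel columns grow to the right and rows downward; lengths in m; the calibration is good to about 2 mm. A picture is of the moment at which its call begins. camera_params takes no time and is no camera call.
- manip.job_done(): hands the job in; it is judged then, once.
Trained networks look in the newest picture that a camera, given by its name, has taken for a name from the list of things; names that differ only in an ending like _2 or _b are one class to them, and where a whole thing is asked for, a point or a joint stands for the part that bears it (a point fixed in the world has none). Each returns a list of dicts, best first, with "score" (0 to 1); they miss things now and then, are a little off and sometimes report something else, mostly with a low value. They report only what shows in the picture. A call takes as long as a camera call.
- manip.look_for(camera, label): "point" ([x, y, z] in m, in world coordinates, good to about 4 mm: the middle of the surface that is visible of it).
The state is a dict: "time": time; "joint_pos": joint angles; "joint_vel": joint speeds; "joint_efforts": joint torques, N m; "tool_pos": TCP position; "tool_rot": TCP orientation; "contact_force": force on the tool from outside, world axes, zero at the start; "ft_torque": the same for the moment, N m; "gripper_width": opening from 0.0 (shut) to 1.0 (fully open); "grasp_force": force on a finger pad.
Only numpy, scipy, OpenCV 4.12 (cv2) and the standard library are available. Lean on these libraries where they do the work, as an engineer would, in place of code of your own. Each camera call takes 0.05 s, during which the arm holds its last target. There are 200 camera calls.

### The job

Draw the long tube out of the yellow pigeonhole rack by its cap, lay it in the two-notch white rest and let go of it there, so that you can take it again by the middle. Then press it straight down into the rocker's clip, past the sprung jaw, until it sits fully home in both forks with the jaw closed over it, and let go. Do not drop the tube, and leave the short tube and the other things on the bench where they are.

Things in the scene. Friction and masses are not known exactly. Their poses are not given: they have to be found in the camera images.
- long_tube: long white tube, 162 mm, body 30 mm across, 90-160 g, evenly spread. Origin on its axis, x along the tube: red screw cap (36 mm across) from x = -58 to -82 mm, bare body -58 to +66 mm, tapered closed end at +80 mm. Starts lying level in either bay of the rack, axis 35 mm above the bench, cap sticking out
- short_tube: short tube: same cap (x = -58 to -82 mm) and same 30 mm body, but its closed end is at x = +24 mm (106 mm long); lies in the rack's other bay and stays there
- rack: yellow pigeonhole rack, fixed, 132 (x) by 176 (y) by 64 mm high, origin under its centre, open front at x = -66 mm. Bays along x at y = +42 and -42 mm, 42 mm wide, a grooved floor 22 mm up, under roof bars 58 mm up. The last 36 mm of a tube, cap included, stick out of the front; draw it level along -x by at least 130 mm before lifting: the way is clear
- rest_seat (a point): white rest, fixed: base 90 (x) by 56 by 8 mm, two V notches, 8 mm thick, at x = -36 and +36 mm, tops 35 mm above the bench. This point: middle of the rest, on the axis of a tube lying in it, 38 mm above the bench; x along the tube, z up. The cap may be at either end; the tube's origin belongs at this point, within 15 mm along x
- rocker: tube rocker, fixed, origin on the bench below clip_seat, same axes: dark base plate 8 mm thick, x = -80 to +170, y = -45 to +45 mm; white motor block from x = +98 mm, 60 mm high, knob to 70 mm; two aluminium forks, one at each end of the clip
- clip_seat (a point): middle of the axis of a seated tube, midway between the forks, 50 mm above the bench; x along the tube, y to the jaw's side. Forks 8 mm thick at x = -48 and +48, slot 33 mm wide, grooved bottom 37 mm up; -y prongs flare to 77 mm up, +y prongs 49 mm. From x = -36 to +36 it is clear for fingers down to 24 mm up. Cap at either end, outside the forks: tube origin within 6 mm along x
- jaw_nose (a point): midway between the two round noses (12 mm across) of the sprung jaw, one hinged aluminium part with claws at x = -39.5 and +39.5 mm of the clip. Closed, the noses are at y = +13.5, z = +18 mm from clip_seat, tops 74 mm above the bench, and overhang the slot by 9 mm
- jaw (a joint): angle of the sprung jaw, rad: 0 closed (at rest), growing as the claws swing out towards clip +y, stop at 0.5. A tube pressed down swings it to about 0.13; it springs back to 0 over the seated tube. Pressing takes about 8 to 20 N, more than the tube's weight
- jar: white plastic jar with lid, 64 mm across, 85 mm high, origin at the underside; leave alone
- tip_box: blue box, 75 by 110 by 50 mm high, origin at the underside; leave alone

How it is judged:
On the way, in this order (a step that is already met when the one before it is completed fails the run):
1. the long tube lies in both notches of the rest, let go and still (distance between long_tube and rest_seat below 0.025 m and z of long_tube in the frame of rest_seat between -0.004 and 0.004 m and angle between the x axis of long_tube and the x axis of rest_seat, either way round below 0.1 rad and contact force between the fingers and long_tube below 0.1 N and linear speed of long_tube below 0.03 m/s), for 0.2 s.
2. the gripper presses the tube down past the jaw, swinging it open (value of joint jaw above 0.05 rad and distance between long_tube and clip_seat below 0.04 m and contact force between the fingers and long_tube above 1 N and contact force between long_tube and jaw above 0.5 N).
At the end, for the whole second after the job is handed in: The long tube lies in both forks of the clip, its middle within 10 mm of the clip's middle along the tube, 4 mm sideways and 3 mm in height, level and in line within 0.05 rad, the jaw closed (below 0.04 rad), the tube released and still (x of long_tube in the frame of clip_seat between -0.01 and 0.01 m and y of long_tube in the frame of clip_seat between -0.004 and 0.004 m and z of long_tube in the frame of clip_seat between -0.003 and 0.003 m and angle between the x axis of long_tube and the x axis of clip_seat, either way round below 0.05 rad and value of joint jaw below 0.04 rad and contact force between the fingers and long_tube below 0.1 N and linear speed of long_tube below 0.02 m/s); the robot touches nothing.
It fails at once if the long tube was dropped (over 0.5 m/s while not held) (contact force between the fingers and long_tube below 0.1 N and linear speed of long_tube above 0.5 m/s).
It fails at once if the short tube was shifted more than 20 mm (distance of short_tube from where it was at the start of the episode above 0.02 m).
It fails at once if the jar or box was shifted more than 20 mm (distance of any of jar, tip_box from where it was at the start of the episode above 0.02 m).
It also fails if it takes over 61 s, if anything falls off the work surface, if the arm or the gripper's body presses on something with over 40 N, if the wrist force passes 120 N, or if a joint passes its speed limit or range.

## Working session

There is one attempt and no reset: what is moved stays moved. The work goes in short steps, Python scripts to look and compute and a shell command to move; the robot and the scene stay as the last step left them, time stands still between calls to the robot, and variables do not carry over. Pictures are saved under pics/ and viewed, at most 10 in all, crops included, and the job is handed in when it is done.

```bash
ls; mkdir -p pics; cat > h.py <<'E'
import numpy as np, cv2
from plant import manip
from scipy.spatial.transform import Rotation as R
def cloud(name):
    im,d=manip.grab_frame(name); p=manip.camera_params(name)
    K=np.array(p["camera_matrix"]);k1=p["k1"]
    v,u=np.mgrid[:d.shape[0],:d.shape[1]]
    pts=np.stack([u.ravel(),v.ravel()],1).astype(float).reshape(-1,1,2)
    n=cv2.undistortPoints(pts,K,np.array([k1,0,0,0,0.]))[:,0]
    z=d.ravel(); c=np.c_[n*z[:,None],z]
    Rm=cv2.Rodrigues(np.array(p["rvec"],float))[0]; t=np.array(p["tvec"],float).ravel()
    return im,d,((c-t)@Rm).reshape(d.shape+(3,))
E
python3 - <<'E'
from h import *
for n in("scene","top"):
    im,d,w=cloud(n); cv2.imwrite(f"pics/{n}0.png",im[:,:,::-1]); np.savez(f"{n}0.npz",im=im,d=d,w=w)
    for l in ["long_tube","short_tube","rack","rest_seat","rocker","jaw_nose","jar","tip_box"]:
        try: print(n,l,[(np.round(r["point"],3).tolist(),round(r["score"],2)) for r in manip.look_for(n,l)][:3])
        except Exception as e: print(n,l,e)
print(manip.state())
E
```

```text
pics
scene long_tube [([0.497, 0.286, 0.047], 0.96)]
scene short_tube [([0.577, 0.239, 0.047], 0.59)]
scene rack [([0.56, 0.319, 0.059], 0.88)]
scene rest_seat [([0.473, -0.077, 0.012], 0.61)]
scene rocker [([0.563, -0.234, 0.033], 0.75), ([0.502, 0.289, 0.049], 0.4)]
scene jaw_nose [([0.494, -0.242, 0.02], 0.8)]
scene jar [([0.796, 0.114, 0.082], 0.67)]
scene tip_box [([0.801, -0.012, 0.054], 0.88)]
top long_tube [([0.499, 0.27, 0.048], 0.69)]
top short_tube [([0.576, 0.228, 0.048], 0.64)]
top rack [([0.548, -0.246, 0.007], 0.67), ([0.487, -0.245, 0.018], 0.34)]
top rest_seat [([0.474, -0.08, 0.007], 0.85)]
top rocker [([0.548, -0.244, 0.006], 0.76)]
top jaw_nose [([0.489, -0.248, 0.022], 0.62)]
top jar [([0.779, 0.095, 0.082], 0.89)]
top tip_box [([0.789, -0.026, 0.046], 0.87)]
{'time': 0.9, 'joint_pos': array([-1.31501811e+00,  5.26920876e-02,  1.61291938e+00, -2.57847224e-05,
        1.47601104e+00, -1.18982508e-01]), 'joint_vel': array([ 0.00190158, -0.00025673, -0.00123513, -0.0008658 ,  0.00082616,
       -0.00200497]), 'joint_efforts': array([-9.97106727e-04, -3.93676758e+01, -3.70470929e+01, -1.74537022e-04,
        3.91001104e-04,  1.47374337e-06]), 'tool_pos': array([ 0.22877792, -0.5815909 ,  0.25629689]), 'tool_rot': array([-1.40138311e-05,  9.82495380e-01,  1.86286952e-01, -1.38245659e-05]), 'contact_force': array([-0.36404393, -0.18066241,  0.55894825]), 'ft_torque': array([0.02404333, 0.0381339 , 0.00486405]), 'grasp_force': 0.0, 'gripper_width': 0.9974941719487215}
```

View pics/top0.png

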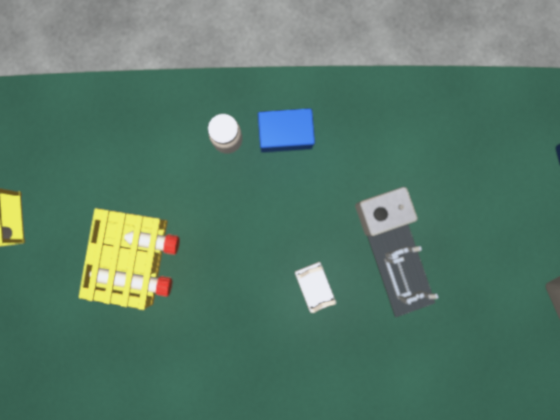

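View pics/scene0.png

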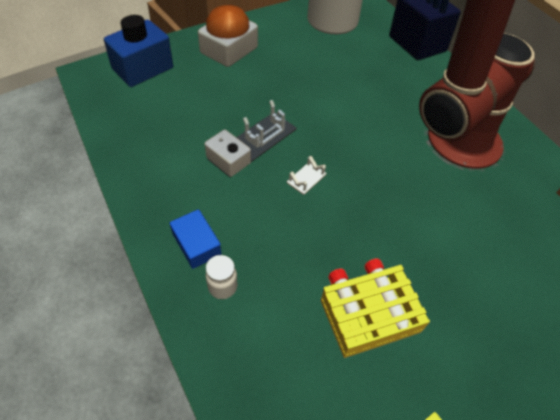

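The top view shows the rack at the left: long tube in the lower bay (cap at about (162,287), body to col 100), short tube above it (cap at (172,244)). The rest is at (316,288), the rocker's forks and jaw around (407,275), with its motor block at (388,212). Next I'll measure from the depth.

```bash
cat > m.py <<'E'
from h import *
def rect(p):
    (c,s,a)=cv2.minAreaRect(p[:,:2].astype(np.float32)*1000); return np.round(c,1),np.round(s,1),round(a,2)
for n in("top","scene"):
    f=np.load(n+"0.npz"); im=f["im"].astype(int); w=f["w"]; z=w[...,2]; ok=f["d"]>0
    r,g,b=im[...,0],im[...,1],im[...,2]
    x,y=w[...,0],w[...,1]
    reg=lambda cx,cy,s:ok&(abs(x-cx)<s)&(abs(y-cy)<s)
    print(n,"table z",np.median(z[reg(.6,.05,.05)]))
    red=(r>120)&(g<70)&(b<70)&reg(.55,.25,.2)
    k,lab,st,cen=cv2.connectedComponentsWithStats(red.astype(np.uint8))
    for i in range(1,k):
        if st[i,4]>30:
            p=w[lab==i]; p=p[p[:,2]>.03]; print(" cap",rect(p),"zmax",np.percentile(p[:,2],95),"cen",cen[i].round())
    yel=(r>130)&(g>120)&(b<90)&reg(.55,.3,.18)&(z>.054)&(z<.07)
    print(" rack",rect(w[yel]),np.median(w[yel][:,2]))
    rs=reg(.474,-.08,.075)&(z>.004)&(r>110)
    print(" rest base",rect(w[rs&(z<.014)])); t=w[rs&(z>.024)]; print(" rest tips",len(t),rect(t) if len(t)>3 else 0, t[:,2].max() if len(t) else 0)
    bl=reg(.66,-.225,.12)&(z>.054)&(z<.065); print(" block",rect(w[bl]),np.median(w[bl][:,2]))
    pl=reg(.53,-.24,.17)&(z>.004)&(z<.013); print(" plate",rect(w[pl]))
    for lo,hi in((.04,.056),(.056,.068),(.068,.085)):
        t=reg(.5,-.25,.1)&(z>lo)&(z<hi)
        k,lab,st,cen=cv2.connectedComponentsWithStats(t.astype(np.uint8))
        for i in range(1,k):
            print("  clip z",lo,st[i,4],w[lab==i].mean(0).round(4),cen[i].round())
E
python3 m.py
python3 - <<'E'
import cv2
a=cv2.imread('pics/top0.png')[180:320,290:450]; b=cv2.imread('pics/top0.png')[190:330,70:190]
c=cv2.imread('pics/scene0.png')[90:200,200:340]
R=lambda i:cv2.resize(i,(390,290),interpolation=cv2.INTER_CUBIC)
import numpy as np
cv2.imwrite('pics/crop0.png',np.vstack([np.hstack([R(a),R(b)]),np.hstack([R(c),R(c)*0])]))
E
```

```text
top table z 0.00023193129023691068
 cap (array([568.2, 202.5]), array([19.6, 29.6]), 88.79) zmax 0.051779984037736426 cen [174. 242.]
 cap (array([487.7, 220. ]), array([18.6, 28.8]), 81.36) zmax 0.0517864496832058 cen [166. 284.]
 rack (array([543.4, 301.6]), array([131.3, 174.9]), 79.7) 0.05961497965935914
 rest base (array([474. , -80.3]), array([91.3, 58.2]), 20.33)
 rest tips 172 (array([474.7, -79.8]), array([81.3, 50.7]), 19.29) 0.03929775418233125
 block (array([ 598.2, -231.8]), array([124.2, 101.4]), 16.87) 0.06004415887915532
 plate (array([ 527.9, -237.7]), array([328.9, 338.9]), 1.26)
  clip z 0.04 1 [ 0.599  -0.2636  0.0538] [408. 223.]
  clip z 0.04 26 [ 0.5894 -0.1827  0.0492] [367. 229.]
  clip z 0.04 1 [ 0.599  -0.1828  0.0559] [368. 224.]
  clip z 0.04 1 [ 0.5953 -0.2513  0.0538] [402. 225.]
  clip z 0.04 1 [ 0.5971 -0.257   0.055 ] [405. 224.]
  clip z 0.04 2 [ 0.5917 -0.2377  0.055 ] [396. 227.]
  clip z 0.04 1 [ 0.5935 -0.2452  0.0536] [399. 226.]
  clip z 0.04 1 [ 0.5881 -0.227   0.0532] [390. 229.]
  clip z 0.04 2 [ 0.5899 -0.2316  0.055 ] [392. 228.]
  clip z
[... 2329 characters left out ...]
3 -0.1824  0.0476] [246. 154.]
  clip z 0.056 14 [ 0.4562 -0.2943  0.0629] [272. 106.]
  clip z 0.056 14 [ 0.4542 -0.2501  0.0644] [281. 116.]
  clip z 0.056 17 [ 0.5493 -0.2657  0.0623] [246. 124.]
  clip z 0.056 1 [ 0.5332 -0.2432  0.068 ] [255. 126.]
  clip z 0.056 1 [ 0.5313 -0.2414  0.0615] [256. 128.]
  clip z 0.056 11 [ 0.5258 -0.2245  0.0618] [261. 131.]
  clip z 0.056 126 [ 0.5922 -0.2066  0.0605] [241. 145.]
  clip z 0.068 15 [ 0.4581 -0.2986  0.0749] [271. 102.]
  clip z 0.068 1 [ 0.4546 -0.2915  0.0695] [273. 105.]
  clip z 0.068 22 [ 0.4531 -0.2543  0.0713] [280. 113.]
  clip z 0.068 12 [ 0.5488 -0.2684  0.0738] [245. 120.]
  clip z 0.068 22 [ 0.5287 -0.2311  0.0716] [259. 127.]
```

View pics/crop0.png

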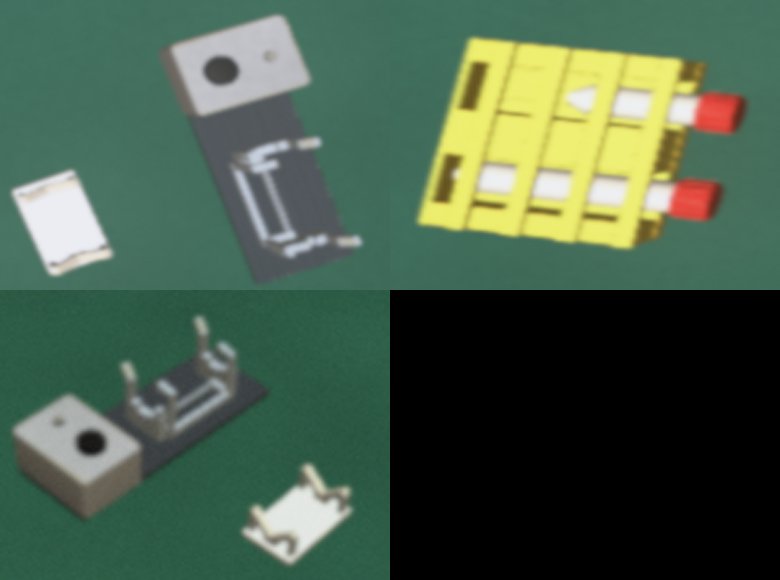

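The crops agree with the numbers. The long tube's cap axis is near (0.486, 0.223) with the rack yawed about 79.6°; the rest is at (0.474, -0.079) yawed 20°. The rocker is yawed about 17°, with the clip near (0.495, -0.26) and the jaw on the +y side.

```bash
cat > go.py <<'E'
import sys
from h import *
x,y,z,a=map(float,sys.argv[1:5]); s=manip.state()
q=s["tool_rot"]; r=R.from_quat([q[1],q[2],q[3],q[0]])
m=r.as_matrix(); print("t",round(s["time"],2),"pos",s["tool_pos"].round(4),"yaw",np.degrees(np.arctan2(m[1,0],m[0,0])).round(2),"down",m[:,2].round(4),"F",s["contact_force"].round(1),"w",round(s["gripper_width"],3),"g",round(s["grasp_force"],1),"j",s["joint_pos"].round(2))
print("shift tool",(m.T@(np.array([x,y,z])-s["tool_pos"])).round(4))
c,si=np.cos(np.radians(a)),np.sin(np.radians(a))
T=np.array([[c,si,0],[si,-c,0],[0,0,-1]])
print("turn tool",R.from_matrix(m.T@T).as_rotvec().round(4), "shift after turn",(T.T@(np.array([x,y,z])-s["tool_pos"])).round(4))
E
python3 go.py 0.486 0.223 0.2 79.6
python3 - <<'E'
from h import *
from m import rect
for n in("top","scene"):
    f=np.load(n+"0.npz"); im=f["im"].astype(int); w=f["w"]; z=w[...,2]
    x,y=w[...,0],w[...,1]; sat=im.max(2)-im.min(2)
    b=(abs(x-.63)<.09)&(abs(y+.21)<.09)&(z>.055)&(z<.063)&(f["d"]>0); print(n,"block",rect(w[b]))
    p=(abs(x-.53)<.16)&(abs(y+.24)<.13)&(z>.004)&(z<.075)&(sat<25)&(f["d"]>0)
    k,l,st,c=cv2.connectedComponentsWithStats(p.astype(np.uint8)); i=1+st[1:,4].argmax(); p=(l==i)
    print("all",rect(w[p])); print("plate",rect(w[p&(z<.012)]))
E
```

```text
t 0.9 pos [ 0.2288 -0.5816  0.2563] yaw 21.47 down [-0.  0. -1.] F [-0.4 -0.2  0.6] w 0.997 g 0.0 j [-1.32  0.05  1.61 -0.    1.48 -0.12]
shift tool [ 0.5339 -0.6546  0.0563]
turn tool [-0.      0.     -1.0145] shift after turn [0.8378 0.1078 0.0563]
top table z 0.00023193129023691068
 cap (array([568.2, 202.5]), array([19.6, 29.6]), 88.79) zmax 0.051779984037736426 cen [174. 242.]
 cap (array([487.7, 220. ]), array([18.6, 28.8]), 81.36) zmax 0.0517864496832058 cen [166. 284.]
 rack (array([543.4, 301.6]), array([131.3, 174.9]), 79.7) 0.05961497965935914
 rest base (array([474. , -80.3]), array([91.3, 58.2]), 20.33)
 rest tips 172 (array([474.7, -79.8]), array([81.3, 50.7]), 19.29) 0.03929775418233125
 block (array([ 598.2, -231.8]), array([124.2, 101.4]), 16.87) 0.06004415887915532
 plate (array([ 527.9, -237.7]), array([328.9, 338.9]), 1.26)
  clip z 0.04 1 [ 0.599  -0.2636  0.0538] [408. 223.]
  clip z 0.04 26 [ 0.5894 -0.1827  0.0492] [367. 229.]
  clip z 0.04 1 [ 0.599  -0.1828  0.0559] [368. 224.]
  clip z 0.04 1 [ 0.5953 -0.2513  0.0538] [402. 225.]
  clip z 0.04 1 [ 0.5971 -0
[... 2958 characters left out ...]
6 126 [ 0.5922 -0.2066  0.0605] [241. 145.]
  clip z 0.068 15 [ 0.4581 -0.2986  0.0749] [271. 102.]
  clip z 0.068 1 [ 0.4546 -0.2915  0.0695] [273. 105.]
  clip z 0.068 22 [ 0.4531 -0.2543  0.0713] [280. 113.]
  clip z 0.068 12 [ 0.5488 -0.2684  0.0738] [245. 120.]
  clip z 0.068 22 [ 0.5287 -0.2311  0.0716] [259. 127.]
top block (array([ 598.2, -232. ]), array([124.2, 101.4]), 17.17)
all (array([ 538.5, -249.6]), array([248.8, 101.9]), 16.86)
plate (array([ 522.9, -254.4]), array([217.6,  94. ]), 18.59)
scene block (array([ 597.6, -228.3]), array([124.8, 100.2]), 15.82)
all (array([ 545. , -261.5]), array([252. , 127.9]), 18.82)
plate (array([ 544.2, -262.4]), array([250.5, 126.3]), 18.01)
```

```bash
python3 -m inch '[[[0.02,-0.025,0],[0,0,0],1],[[0.027,-0.033,0],[0,0,0],1],[[0.027,-0.033,0],[0,0,0],1],[[0.027,-0.033,0],[0,0,0],1],[[0.027,-0.033,0],[0,0,0],1],[[0.027,-0.033,0],[0,0,0],1],[[0.027,-0.033,0],[0,0,0],1],[[0.027,-0.033,0],[0,0,0],1]]'; python3 -m inch '[[[0.027,-0.033,0],[0,0,0],1],[[0.027,-0.033,0],[0,0,0],1],[[0.027,-0.033,0],[0,0,0],1],[[0.027,-0.033,0],[0,0,0],1],[[0.027,-0.033,0],[0,0,0],1],[[0.027,-0.033,0],[0,0,0],1],[[0.027,-0.033,0],[0,0,0],1],[[0.02,-0.025,0],[0,0,0],1]]'; python3 go.py 0.486 0.223 0.12 79.6
```

```text
time: 1.7
tool_pos: [0.3298, -0.2653, 0.2565]
tool_rot: [0.0, 0.983, 0.186, 0.0]
contact_force: [1.1, -0.7, 0.3]
gripper_width: 1.003
grasp_force: 0.0
time: 2.5
tool_pos: [0.4306, 0.0502, 0.2567]
tool_rot: [-0.0, 0.982, 0.187, 0.001]
contact_force: [-1.0, -0.0, -0.8]
gripper_width: 0.998
grasp_force: 0.0
t 2.5 pos [0.4306 0.0502 0.2567] yaw 21.57 down [ 1.e-03  2.e-04 -1.e+00] F [-1.  -0.  -0.8] w 0.998 g 0.0 j [-0.06 -0.44  2.04  0.    1.54  1.14]
shift tool [ 0.1149 -0.1403  0.1367]
turn tool [ 7.0000e-04 -9.0000e-04 -1.0127e+00] shift after turn [0.18   0.0233 0.1367]
```

```bash
python3 -m inch '[[[0.028,-0.035,0],[0,0,0],1],[[0.028,-0.035,0],[0,0,0],1],[[0.028,-0.035,0],[0,0,0],1],[[0.028,-0.035,0],[0,0,0],1],[[0,0,0],[0,0,-0.14],1],[[0,0,0],[0,0,-0.146],1],[[0,0,0],[0,0,-0.146],1],[[0,0,0],[0,0,-0.146],1]]'; python3 -m inch '[[[0,0,0.03],[0,0,-0.146],1],[[0,0,0.04],[0,0,-0.146],1],[[0,0,0.04],[0,0,-0.143],1],[[0,0,0.025],[0,0,0],1],[[0,0,0],[0,0,0],1]]'; python3 go.py 0.486 0.223 0.04 79.6
```

```text
time: 3.3
tool_pos: [0.4833, 0.2194, 0.2563]
tool_rot: [0.0, 0.887, 0.461, -0.0]
contact_force: [0.2, 1.3, -0.3]
gripper_width: 1.001
grasp_force: 0.0
time: 3.8
tool_pos: [0.4801, 0.2182, 0.1166]
tool_rot: [-0.002, 0.769, 0.639, -0.004]
contact_force: [-0.6, 0.1, 0.2]
gripper_width: 0.997
grasp_force: 0.0
t 3.8 pos [0.4801 0.2182 0.1166] yaw 79.5 down [-0.0088 -0.0026 -1.    ] F [-0.6  0.1  0.2] w 0.997 g 0.0 j [ 0.29 -0.04  1.95 -0.    1.24  0.47]
shift tool [0.0061 0.0055 0.0766]
turn tool [-0.0082  0.0041 -0.0017] shift after turn [0.0058 0.0049 0.0766]
```

```bash
python3 -m inch '[[[0.005,0.005,0.0],[0,0,0],1],[[0,0,0],[0,0,0],1],[[0,0,0],[0,0,0],1]]'; python3 go.py 0.486 0.223 0.04 79.6; python3 - <<'E'
from h import *
im,d,w=cloud("top"); cv2.imwrite("pics/top1.png",cv2.resize(im[180:340,60:260,::-1],None,fx=4,fy=3.7,interpolation=cv2.INTER_CUBIC)[:600])
E
```

```text
time: 4.1
tool_pos: [0.4909, 0.2238, 0.1239]
tool_rot: [0.001, 0.769, 0.64, 0.002]
contact_force: [0.5, 0.3, -0.1]
gripper_width: 0.999
grasp_force: 0.0
t 4.1 pos [0.4909 0.2238 0.1239] yaw 79.52 down [ 0.0041  0.0012 -1.    ] F [ 0.5  0.3 -0.1] w 0.999 g 0.0 j [ 0.29 -0.03  1.93  0.    1.24  0.47]
shift tool [-0.0018 -0.005   0.0839]
turn tool [ 0.0038 -0.002  -0.0014] shift after turn [-0.0017 -0.0047  0.0839]
```

View pics/top1.png

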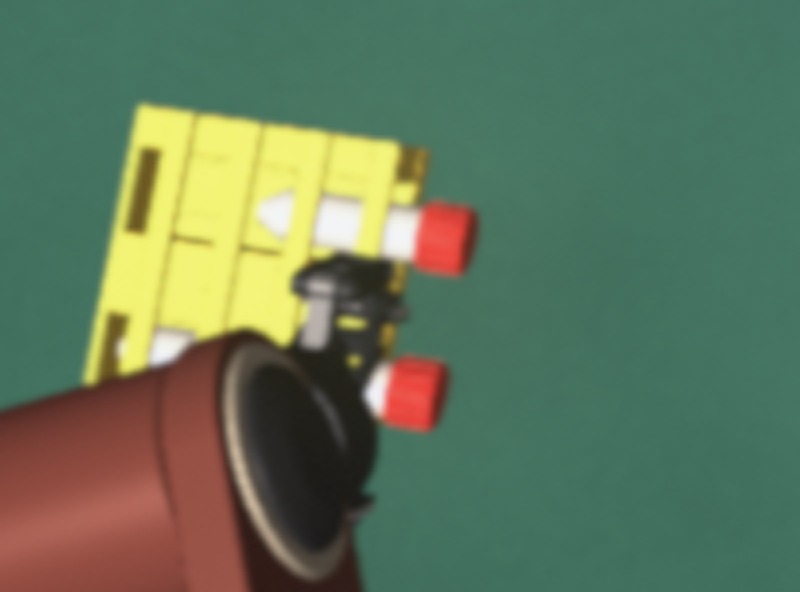

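The crop shows the gripper over the lower (long tube) cap at zoomed px (415,395). One finger is visible at about (345,290), toward the gap between the caps. I'll check its 3D position to get the camera bias.

```bash
python3 - <<'E'
from h import *
im,d,w=cloud("top")
u0,v0=int(60+320/4),int(180+310/3.7); print(w[v0-2:v0+5,u0-4:u0+8].reshape(-1,3)[::7].round(3))
p=manip.camera_params("top"); K=np.array(p["camera_matrix"])
t=[[.4909,.2238,.124],[.541,.2147,.124],[.486,.223,.035],[.541,.2147,.17]]
print(cv2.projectPoints(np.array(t),np.array(p["rvec"],float),np.array(p["tvec"],float),K,np.array([p["k1"],0,0,0,0.]))[0].reshape(-1,2).round(1))
Rm=cv2.Rodrigues(np.array(p["rvec"],float))[0]; print("cam at",(-Rm.T@np.array(p["tvec"]).ravel()).round(3))
p=manip.camera_params("scene");Rm=cv2.Rodrigues(np.array(p["rvec"],float))[0]; print("cam at",(-Rm.T@np.array(p["tvec"]).ravel()).round(3))
s,d,w=cloud("scene")
m=(s.max(2)<70)&(abs(w[...,0]-.49)<.09)&(abs(w[...,1]-.22)<.06)&(w[...,2]>.08)&(w[...,2]<.13); print("scene fingers",m.sum(), w[m].min(0).round(3),w[m].max(0).round(3))
E
python3 go.py 0.486 0.223 0.04 79.6
```

```text
[[0.545 0.222 0.201]
 [0.545 0.208 0.212]
 [0.544 0.215 0.214]
 [0.543 0.208 0.202]
 [0.542 0.212 0.214]
 [0.541 0.205 0.202]
 [0.541 0.209 0.214]
 [0.539 0.217 0.212]
 [0.539 0.208 0.206]
 [0.538 0.214 0.213]
 [0.528 0.249 0.064]
 [0.536 0.211 0.211]]
[[149.8 289.4]
 [154.7 260.7]
 [163.5 286.3]
 [146.7 262.2]]
cam at [0.575 0.011 0.834]
cam at [0.933 0.545 0.92 ]
scene fingers 69 [0.444 0.212 0.11 ] [0.547 0.244 0.13 ]
t 4.25 pos [0.4898 0.2234 0.1226] yaw 79.51 down [ 2.1e-03  6.0e-04 -1.0e+00] F [0.5 0.2 0.3] w 1.002 g 0.0 j [ 0.29 -0.03  1.93 -0.    1.24  0.47]
shift tool [-0.0012 -0.0039  0.0826]
turn tool [ 0.0019 -0.001  -0.0015] shift after turn [-0.0011 -0.0037  0.0826]
```

```bash
python3 -m inch '[[[0,-0.003,0.02],[0,0,0],1],[[0,0,0.03],[0,0,0],1],[[0,0,0.023],[0,0,0],1],[[0,0,0.01],[0,0,0],1],[[0,0,0],[0,0,0],1],[[0,0,0],[0,0,0],1]]'; python3 go.py 0.486 0.223 0.04 79.6
```

```text
time: 4.85
tool_pos: [0.487, 0.2239, 0.0394]
tool_rot: [0.0, 0.769, 0.64, 0.001]
contact_force: [0.2, 0.6, -0.0]
gripper_width: 1.0
grasp_force: 0.0
t 4.85 pos [0.487  0.2239 0.0394] yaw 79.51 down [ 1.4e-03  5.0e-04 -1.0e+00] F [ 0.2  0.6 -0. ] w 1.0 g 0.0 j [0.29 0.08 1.97 0.   1.08 0.48]
shift tool [-0.0011 -0.0008 -0.0006]
turn tool [ 0.0013 -0.0007 -0.0015] shift after turn [-0.0011 -0.0008 -0.0006]
```

```bash
python3 -m inch '[[[-0.001,0,0],[0,0,0],0.6],[[0,0,0],[0,0,0],0.3],[[0,0,0],[0,0,0],0],[[0,0,0],[0,0,0],0],[[0,0,0],[0,0,0],0],[[0,0,0],[0,0,0],0],[[0,0,0],[0,0,0],0],[[0,0,0],[0,0,0],0]]'; python3 go.py 0.486 0.223 0.04 79.6
```

```text
time: 5.65
tool_pos: [0.4865, 0.2228, 0.0388]
tool_rot: [0.0, 0.769, 0.64, 0.0]
contact_force: [-0.2, -1.6, 4.6]
gripper_width: 0.406
grasp_force: 59.4
t 5.65 pos [0.4865 0.2228 0.0388] yaw 79.51 down [ 1.1e-03  1.0e-04 -1.0e+00] F [-0.2 -1.6  4.6] w 0.406 g 59.4 j [ 0.29  0.08  1.97 -0.    1.08  0.47]
shift tool [ 0.0001 -0.0005 -0.0012]
turn tool [ 0.001  -0.0003 -0.0015] shift after turn [ 0.0001 -0.0005 -0.0012]
```

```bash
python3 -m inch '[[[-0.005,0,-0.0007],[0,0,0],0],[[-0.015,0,0],[0,0,0],0],[[-0.02,0,0],[0,0,0],0],[[-0.02,0,0],[0,0,0],0],[[-0.02,0,0],[0,0,0],0],[[-0.02,0,0],[0,0,0],0],[[-0.02,0,0],[0,0,0],0],[[-0.02,0,0],[0,0,0],0]]'; python3 -m inch '[[[-0.015,0,0],[0,0,0],0],[[-0.005,0,0],[0,0,0],0],[[0,0,0],[0,0,0],0],[[0,0,0],[0,0,0],0]]'; python3 go.py 0.408 -0.104 0.1 20; python3 - <<'E'
from h import *
for n in("top","scene"):
    im,d,w=cloud(n); cv2.imwrite(f"pics/{n}2.png",im[:,:,::-1]); np.savez(n+"2.npz",im=im,d=d,w=w)
a=[cv2.imread(f"pics/{n}2.png") for n in("top","scene")]
cv2.imwrite("pics/both2.png",cv2.resize(np.vstack([a[0][150:400],a[1][150:400]]),(560,500)))
E
```

```text
time: 6.45
tool_pos: [0.4585, 0.0835, 0.0378]
tool_rot: [-0.001, 0.769, 0.64, -0.001]
contact_force: [0.4, 0.7, -1.9]
gripper_width: 0.409
grasp_force: 59.7
time: 6.85
tool_pos: [0.4564, 0.0655, 0.0386]
tool_rot: [-0.0, 0.769, 0.639, -0.0]
contact_force: [0.9, -1.0, -1.2]
gripper_width: 0.404
grasp_force: 59.7
t 6.85 pos [0.4564 0.0655 0.0386] yaw 79.51 down [-1.e-03  2.e-04 -1.e+00] F [ 0.9 -1.  -1.2] w 0.404 g 59.7 j [-0.02 -0.09  2.15  0.    1.09  0.16]
shift tool [-0.1755 -0.0168 -0.0614]
turn tool [-9.0000e-04  5.0000e-04  1.0386e+00] shift after turn [-0.1034  0.1427 -0.0614]
```

View pics/both2.png

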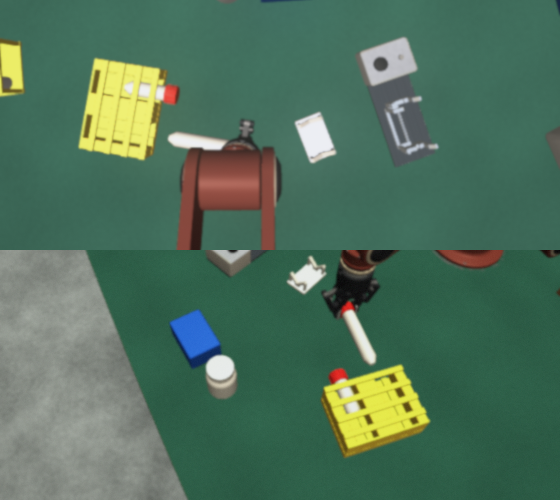

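The long tube is fully out (tip at about (172,139) in the top panel), and the short tube hasn't moved. I'll measure its tilt and slip in the hand.

```bash
cat > tube.py <<'E'
from h import *
def tube(w,im,d,c,yaw,L0,L1,zlo,half=.03):
    """white body points in frame at c with x along yaw; returns fits of lateral and top z against x"""
    a=np.radians(yaw); e=np.array([np.cos(a),np.sin(a)]); n=np.array([-e[1],e[0]])
    q=w[...,:2]-c; x=q@e; y=q@n; z=w[...,2]
    m=(d>0)&(im.min(2)>110)&(x>L0)&(x<L1)&(abs(y)<half)&(z>zlo)
    P=np.c_[x[m],y[m],z[m]]; out=[]
    for lo in np.arange(L0,L1-.009,.01):
        s=P[(P[:,0]>=lo)&(P[:,0]<lo+.01)]
        if len(s)<8: continue
        # circle r=15mm fit (y0,z0)
        from scipy.optimize import least_squares
        r=least_squares(lambda v:np.hypot(s[:,1]-v[0],s[:,2]-v[1])-.015,[np.median(s[:,1]),s[:,2].max()-.015],loss="soft_l1",f_scale=.001).x
        out.append([lo+.005,*r])
    out=np.array(out); print(out.round(4).tolist()) if 0 else None
    fy=np.polyfit(out[:,0],out[:,1],1); fz=np.polyfit(out[:,0],out[:,2],1)
    print("n",len(P),"xmax",np.percentile(P[:,0],99.5).round(4),"lat@0",fy[1].round(4),"slope",fy[0].round(4),"z@0",fz[1].round(4),"slope",fz[0].round(4))
    return out
E
python3 - <<'E'
from tube import *
s=manip.state()
for n in("top","scene"):
    f=np.load(n+"2.npz"); print(n); o=tube(f["w"],f["im"],f["d"],s["tool_pos"][:2],79.5,.03,.17,.01); print(o.round(4).tolist())
E
```

```text
top
n 718 xmax 0.1491 lat@0 -0.0002 slope 0.0041 z@0 0.0364 slope -0.0359
[[0.035, 0.001, 0.0358], [0.045, -0.0002, 0.0334], [0.055, 0.0004, 0.034], [0.065, 0.0, 0.0338], [0.075, -0.0003, 0.0336], [0.085, -0.0004, 0.0331], [0.095, 0.0001, 0.0335], [0.105, -0.0001, 0.0338], [0.115, 0.0001, 0.0333], [0.125, 0.0, 0.0333], [0.135, 0.0004, 0.0327], [0.145, 0.0017, 0.0276]]
scene
n 612 xmax 0.1522 lat@0 -0.0016 slope 0.0436 z@0 0.0443 slope -0.0971
[[0.035, 0.0015, 0.0339], [0.045, 0.0022, 0.0334], [0.055, -0.0017, 0.061], [0.065, 0.002, 0.0347], [0.075, 0.0022, 0.0344], [0.085, 0.002, 0.0336], [0.095, 0.0022, 0.0337], [0.105, 0.0014, 0.0339], [0.115, 0.0021, 0.0342], [0.125, 0.0032, 0.033], [0.135, 0.0024, 0.0335], [0.145, 0.0034, 0.0286], [0.155, 0.0106, 0.0275]]
```

```bash
python3 -m inch '[[[0,0,-0.015],[0,0,0],0],[[0,0,-0.03],[0,0,0],0],[[0,0,-0.025],[0,0,0],0],[[0,0,-0.01],[0,0,0.05],0],[[0,0,0],[0,0,0.1],0],[[0,0,0],[0,0,0.12],0],[[0,0,0],[0,0,0.12],0],[[0,0,0],[0,0,0.12],0]]'; python3 -m inch '[[[0,0,0],[0,0,0.12],0],[[0,0,0],[0,0,0.12],0],[[0,0,0],[0,0,0.12],0],[[0,0,0],[0,0,0.1],0],[[0,0,0],[0,0,0.065],0],[[0,0,0],[0,0,0],0]]';python3 go.py 0.4083 -0.1042 0.1 20.2
```

```text
time: 7.75
tool_pos: [0.4568, 0.066, 0.119]
tool_rot: [-0.0, 0.906, 0.423, -0.0]
contact_force: [0.2, -0.0, -1.4]
gripper_width: 0.404
grasp_force: 59.9
time: 8.35
tool_pos: [0.4568, 0.066, 0.1189]
tool_rot: [-0.0, 0.984, 0.176, -0.0]
contact_force: [-0.2, 0.5, -1.1]
gripper_width: 0.405
grasp_force: 59.8
t 8.35 pos [0.4568 0.066  0.1189] yaw 20.28 down [-4.e-04  1.e-04 -1.e+00] F [-0.2  0.5 -1.1] w 0.405 g 59.8 j [-0.02 -0.22  2.11  0.    1.26  1.2 ]
shift tool [-0.1045  0.1428  0.0189]
turn tool [-0.0003  0.0003  0.0015] shift after turn [-0.1043  0.143   0.0189]
```

```bash
python3 -m inch '[[[-0.01,0.014,0],[0,0,0],0],[[-0.017,0.024,0],[0,0,0],0],[[-0.02,0.027,0],[0,0,0],0],[[-0.02,0.027,0],[0,0,0],0],[[-0.02,0.027,0],[0,0,0],0],[[-0.012,0.017,0],[0,0,0],0],[[-0.005,0.007,0],[0,0,0],0],[[0,0,0],[0,0,0],0]]'; python3 -m inch '[[[0,0,0.02],[0,0,0],0],[[0,0,0.02],[0,0,0],0],[[0,0,0.01],[0,0,0],0],[[0,0,0],[0,0,0],0],[[0,0,0],[0,0,0],0]]';python3 go.py 0.4083 -0.1042 0.042 20.2; python3 - <<'E'
from tube import *
s=manip.state()
for n in("top","scene"):
    im,d,w=cloud(n); cv2.imwrite(f"pics/{n}3.png",im[:,:,::-1]); np.savez(n+"3.npz",im=im,d=d,w=w)
    o=tube(w,im,d,s["tool_pos"][:2],20.2,.03,.17,.045,.02); print(o.round(4).tolist())
a=[cv2.imread(f"pics/{n}3.png") for n in("top","scene")]
cv2.imwrite("pics/both3.png",np.hstack([cv2.resize(a[0][210:350,260:400],(400,400)),cv2.resize(a[1][110:230,250:370],(400,400))]))
E
```

```text
time: 9.15
tool_pos: [0.4087, -0.1051, 0.1191]
tool_rot: [-0.0, 0.985, 0.175, 0.0]
contact_force: [0.4, -0.7, -1.3]
gripper_width: 0.398
grasp_force: 60.0
time: 9.65
tool_pos: [0.4091, -0.1043, 0.0694]
tool_rot: [-0.0, 0.984, 0.176, 0.0]
contact_force: [0.1, 0.5, -0.8]
gripper_width: 0.405
grasp_force: 60.0
t 9.65 pos [ 0.4091 -0.1043  0.0694] yaw 20.28 down [ 2.e-04  1.e-04 -1.e+00] F [ 0.1  0.5 -0.8] w 0.405 g 60.0 j [-0.43 -0.26  2.23  0.    1.17  0.79]
shift tool [-0.0008 -0.0003  0.0274]
turn tool [ 0.     -0.0002  0.0014] shift after turn [-0.0008 -0.0003  0.0274]
n 956 xmax 0.1481 lat@0 0.0008 slope -0.0181 z@0 0.0663 slope -0.0297
[[0.035, -0.0003, 0.0644], [0.045, -0.0001, 0.0645], [0.055, -0.0004, 0.0641], [0.065, -0.0004, 0.0644], [0.075, -0.0002, 0.0644], [0.085, 0.0, 0.064], [0.095, -0.0001, 0.0642], [0.105, -0.0013, 0.0637], [0.115, -0.0012, 0.0638], [0.125, -0.002, 0.0643], [0.135, -0.0011, 0.0638], [0.145, -0.0025, 0.0576]]
n 529 xmax 0.1497 lat@0 0.0013 slope -0.0117 z@0 0.068 slope -0.03
[[0.035, 0.0003, 0.0666], [0.045, 0.0005, 0.0656], [0.055, 0.0002, 0.0663], [0.065, 0.0007, 0.066], [0.075, 0.001, 0.0655], [0.085, 0.0005, 0.0656], [0.095, 0.0003, 0.0657], [0.105, 0.0001, 0.0656], [0.115, 0.0006, 0.0657], [0.125, 0.0003, 0.0655], [0.135, 0.0003, 0.0654], [0.145, -0.0023, 0.0595]]
```

View pics/both3.png

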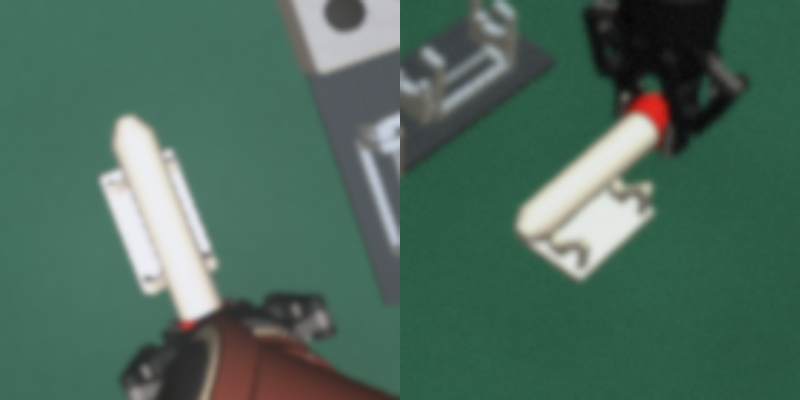

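The tube is level in hand above the rest and aligned with it; the top panel shows it running over both notches.

```bash
python3 -m inch '[[[0,0,0.01],[0,0,0],0],[[0,0,0.01],[0,0,0],0],[[0,0,0.004],[0,0,0],0],[[0,0,0],[0,0,0],0],[[0,0,0],[0,0,0],0]]'; python3 -m inch '[[[0,0,0.001],[0,0,0],0],[[0,0,0],[0,0,0],0]]';python3 -m inch '[[[0,0,0.001],[0,0,0],0],[[0,0,0],[0,0,0],0]]'; python3 -m inch '[[[0,0,0.001],[0,0,0],0],[[0,0,0],[0,0,0],0]]'
```

```text
time: 10.25
tool_pos: [0.4086, -0.1047, 0.0448]
tool_rot: [-0.0, 0.984, 0.175, -0.0]
contact_force: [0.6, -0.4, -0.8]
gripper_width: 0.4
grasp_force: 60.2
time: 10.45
tool_pos: [0.4089, -0.1048, 0.0444]
tool_rot: [0.0, 0.984, 0.175, 0.0]
contact_force: [-0.1, 0.8, 0.4]
gripper_width: 0.407
grasp_force: 60.2
time: 10.65
tool_pos: [0.409, -0.1049, 0.0438]
tool_rot: [0.0, 0.984, 0.176, 0.0]
contact_force: [-4.0, 1.0, 5.7]
gripper_width: 0.404
grasp_force: 60.7
time: 10.85
tool_pos: [0.409, -0.1049, 0.0433]
tool_rot: [0.0, 0.984, 0.176, -0.0]
contact_force: [-7.3, 1.7, 10.7]
gripper_width: 0.404
grasp_force: 61.3
```

```bash
python3 -m inch '[[[0,0,-0.0012],[0,0,0],0],[[0,0,0],[0,0,0],0],[[0,0,0],[0,0,0],0.5],[[0,0,0],[0,0,0],0.7],[[0,0,0],[0,0,0],1],[[0,0,0],[0,0,0],1],[[0,0,0],[0,0,0],1],[[0,0,0],[0,0,0],1]]'; python3 - <<'E'
from tube import *
for n in("top","scene"):
    im,d,w=cloud(n); cv2.imwrite(f"pics/{n}4.png",im[:,:,::-1])
    o=tube(w,im,d,np.array([.4748,-.0801]),20.2,-.035,.1,.025,.02); print(o.round(4).tolist())
E
```

```text
time: 11.65
tool_pos: [0.4087, -0.1047, 0.0432]
tool_rot: [-0.0, 0.984, 0.175, -0.0]
contact_force: [-0.2, 0.2, 0.9]
gripper_width: 0.997
grasp_force: 0.0
n 877 xmax 0.0781 lat@0 0.0005 slope -0.0349 z@0 0.038 slope -0.0402
[[-0.03, 0.0007, 0.0379], [-0.02, 0.0007, 0.0378], [-0.01, 0.0007, 0.0379], [0.0, 0.001, 0.0381], [0.01, 0.0006, 0.0383], [0.02, 0.0008, 0.038], [0.03, -0.0005, 0.0376], [0.04, -0.0008, 0.0377], [0.05, -0.0013, 0.0381], [0.06, -0.0009, 0.0379], [0.07, -0.0004, 0.0346], [0.08, -0.0049, 0.0302]]
n 497 xmax 0.0798 lat@0 0.0017 slope -0.0113 z@0 0.0383 slope -0.0372
[[-0.03, 0.0018, 0.0384], [-0.02, 0.0014, 0.0384], [-0.01, 0.0022, 0.0381], [0.0, 0.002, 0.038], [0.01, 0.0018, 0.0383], [0.02, 0.0012, 0.0381], [0.03, 0.0016, 0.0383], [0.04, 0.0013, 0.0383], [0.05, 0.001, 0.0381], [0.06, 0.0015, 0.0379], [0.07, 0.0009, 0.0359], [0.08, 0.0003, 0.031]]
```

```bash
python3 -m inch '[[[0,0,-0.02],[0,0,0],1],[[0,0,-0.03],[0,0,0],1],[[0,0,-0.02],[0,0,0],1],[[0.03,0,0],[0,0,0],1],[[0.03,0,0],[0,0,0],1],[[0.01,0,0],[0,0,0],1],[[0,0,0],[0,0,0],1],[[0,0,0],[0,0,0],1]]'; python3 go.py 0.474 -0.0797 0.044 19.8; python3 - <<'E'
from tube import *
im,d,w=cloud("scene"); cv2.imwrite("pics/scene5.png",im[:,:,::-1])
o=tube(w,im,d,np.array([.4748,-.0801]),20.2,-.06,.1,.025,.02)
E
```

```text
time: 12.55
tool_pos: [0.4734, -0.0805, 0.1125]
tool_rot: [-0.0, 0.984, 0.176, -0.001]
contact_force: [-0.2, -0.3, 0.1]
gripper_width: 1.001
grasp_force: 0.0
t 12.55 pos [ 0.4734 -0.0805  0.1125] yaw 20.23 down [-2.e-03  3.e-04 -1.e+00] F [-0.2 -0.3  0.1] w 1.001 g 0.0 j [-0.32 -0.16  2.07 -0.    1.24  0.89]
shift tool [ 0.0009 -0.0005  0.0685]
turn tool [-0.0009  0.0018  0.0075] shift after turn [ 0.0008 -0.0006  0.0685]
n 562 xmax 0.081 lat@0 0.0018 slope -0.0085 z@0 0.0383 slope -0.0181
```

```bash
python3 -m inch '[[[0.001,0,0.02],[0,0,0.005],1],[[0,0,0.03],[0,0,0],1],[[0,0,0.0185],[0,0,0],1],[[0,0,0],[0,0,0],1],[[0,0,0],[0,0,0],0.6],[[0,0,0],[0,0,0],0.4],[[0,0,0],[0,0,0],0],[[0,0,0],[0,0,0],0]]'; python3 -m inch '[[[0,0,0],[0,0,0],0],[[0,0,0],[0,0,0],0],[[0,0,0],[0,0,0],0]]'; python3 go.py 0.4955 -0.26 0.14 17
```

```text
time: 13.4
tool_pos: [0.4754, -0.0788, 0.0458]
tool_rot: [-0.002, 0.985, 0.172, 0.0]
contact_force: [-3.4, 7.5, 36.2]
gripper_width: 0.332
grasp_force: 55.0
time: 13.7
tool_pos: [0.4755, -0.0787, 0.0461]
tool_rot: [-0.002, 0.985, 0.173, 0.0]
contact_force: [-3.2, 6.1, 7.8]
gripper_width: 0.335
grasp_force: 58.7
t 13.7 pos [ 0.4755 -0.0787  0.0461] yaw 19.9 down [-5.0e-04  3.6e-03 -1.0e+00] F [-3.2  6.1  7.8] w 0.335 g 58.7 j [-0.32 -0.05  2.1   0.    1.1   0.9 ]
shift tool [-0.0428  0.1769 -0.0946]
turn tool [-0.0036 -0.0007  0.0506] shift after turn [-0.0339  0.1792 -0.0939]
```

```bash
python3 -m inch '[[[0,0,-0.01],[0,0,0],0],[[0,0,-0.02],[0,0,0],0],[[0,0,-0.03],[0,0,0],0],[[0,0,-0.025],[0,0,0.025],0],[[0,0,-0.01],[0,0,0.025],0],[[-0.004,0.02,0],[0,0,0],0],[[-0.006,0.03,0],[0,0,0],0],[[-0.007,0.035,0],[0,0,0],0]]'; python3 -m inch '[[[-0.007,0.035,0],[0,0,0],0],[[-0.006,0.03,0],[0,0,0],0],[[-0.004,0.02,0],[0,0,0],0],[[0,0.009,0],[0,0,0],0],[[0,0,0],[0,0,0],0],[[0,0,0],[0,0,0],0]]'; python3 go.py 0.4955 -0.26 0.14 17; python3 - <<'E'
from tube import *
s=manip.state()
for n in("top","scene"):
    im,d,w=cloud(n); cv2.imwrite(f"pics/{n}6.png",im[:,:,::-1]); np.savez(n+"6.npz",im=im,d=d,w=w)
    o=tube(w,im,d,s["tool_pos"][:2],17,-.07,.1,s["tool_pos"][2]-.03,.02); print(o.round(4).tolist())
a=[cv2.imread(f"pics/{n}6.png") for n in("top","scene")]
cv2.imwrite("pics/both6.png",np.hstack([cv2.resize(a[0][170:330,350:510],(400,400)),cv2.resize(a[1][60:200,190:330],(400,400))]))
E
```

```text
time: 14.5
tool_pos: [0.4838, -0.1668, 0.1394]
tool_rot: [-0.0, 0.989, 0.149, -0.0]
contact_force: [0.1, 0.2, -1.2]
gripper_width: 0.329
grasp_force: 59.3
time: 15.1
tool_pos: [0.4952, -0.2603, 0.1393]
tool_rot: [-0.001, 0.989, 0.149, -0.0]
contact_force: [0.1, -0.2, -1.6]
gripper_width: 0.327
grasp_force: 59.4
t 15.1 pos [ 0.4952 -0.2603  0.1393] yaw 17.09 down [-6.e-04  1.e-03 -1.e+00] F [ 0.1 -0.2 -1.6] w 0.327 g 59.4 j [-0.62 -0.    1.87  0.    1.27  0.66]
shift tool [ 0.0003 -0.0002 -0.0007]
turn tool [-0.0012  0.0003  0.0016] shift after turn [ 0.0003 -0.0002 -0.0007]
n 872 xmax 0.0791 lat@0 -0.0009 slope -0.0014 z@0 0.1308 slope -0.0173
[[-0.055, -0.001, 0.1309], [-0.045, -0.0005, 0.1308], [-0.035, -0.0013, 0.1318], [0.005, -0.0012, 0.1308], [0.015, -0.0008, 0.1311], [0.025, -0.0006, 0.1312], [0.035, -0.001, 0.1308], [0.045, -0.0004, 0.131], [0.055, -0.0004, 0.1315], [0.065, -0.0007, 0.1305], [0.075, -0.0023, 0.1255]]
n 287 xmax 0.078 lat@0 0.0021 slope -0.0107 z@0 0.138 slope -0.1388
[[-0.005, -0.0017, 0.1307], [0.005, 0.0023, 0.1316], [0.015, 0.0081, 0.1571], [0.025, 0.0008, 0.1307], [0.035, 0.0017, 0.1318], [0.045, 0.0007, 0.131], [0.055, 0.0019, 0.131], [0.065, 0.0013, 0.1298], [0.075, 0.0005, 0.1242]]
```

View pics/both6.png

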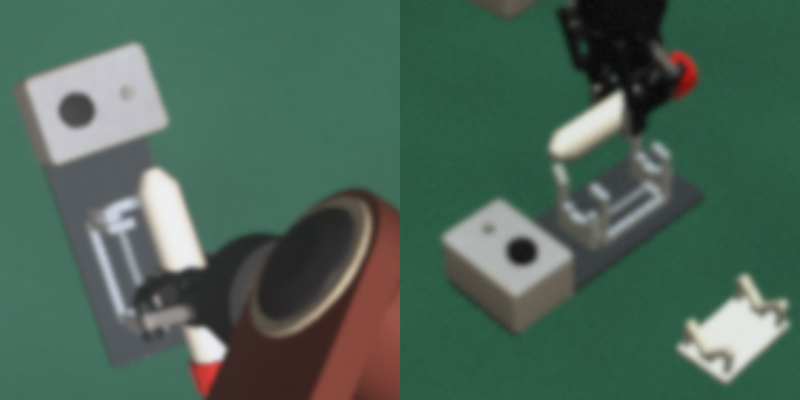

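The tube is held by the middle, level over the clip, with cap and tip both outside the forks. Now I'll find the clip's centre line from the first (unoccluded) clouds.

```bash
python3 - <<'E'
from h import *
from scipy.optimize import least_squares
a=np.radians(17.1); e=np.array([np.cos(a),np.sin(a)]); n=np.array([-e[1],e[0]])
for nm,b in(("top",.0007),("scene",-.0012)):
    f=np.load(nm+"0.npz"); w=f["w"]; q=w[...,:2]-[.4955,-.26]; x=q@e*1e3; y=(q@n+b)*1e3; z=w[...,2]*1e3
    ok=(f["d"]>0)&(abs(x)<60)&(abs(y)<50)
    print(nm)
    for sx in(-1,1):
        m=ok&(abs(x-sx*48)<5)&(z>30); P=np.c_[x[m],y[m],z[m]]; P=P[P[:,1].argsort()]
        print(" fork",sx,[tuple(int(v) for v in p.round()) for p in P[::2]])
        m=ok&(abs(x-sx*39.5)<5)&(z>66)&(y>0); s=np.c_[y[m],z[m]]
        if m.sum()>5:
            r=least_squares(lambda v:np.hypot(s[:,0]-v[0],s[:,1]-v[1])-6,[s[:,0].mean(),68],loss="soft_l1",f_scale=1).x
            r2=least_squares(lambda v:np.hypot(s[:,0]-v[0],s[:,1]-68)-6,[s[:,0].mean()],loss="soft_l1",f_scale=1).x
            print(" nose",sx,m.sum(),r.round(1),r2.round(1),"x",x[m].mean().round(1), "yr",np.percentile(s[:,0],[2,50,98]).round(1),"ztop",s[:,1].max().round(1))
        m=ok&(z>66)&(y<0)&(sx*x>0); print(" tall",x[m].mean().round(1),y[m].mean().round(1),z[m].max().round(1))
E
```

```text
top
 fork -1 [(-51, -33, 74), (-46, -32, 76), (-44, -31, 74), (-49, -30, 77), (-50, -29, 79), (-46, -28, 79), (-44, -28, 77), (-44, -27, 34), (-53, -27, 72), (-44, -27, 75), (-44, -26, 46), (-44, -26, 42), (-44, -25, 73), (-50, -25, 74), (-52, -25, 73), (-44, -24, 71), (-46, -24, 70), (-48, -23, 69), (-50, -23, 68), (-52, -23, 72), (-46, -23, 68), (-48, -23, 66), (-53, -22, 33), (-46, -22, 50), (-46, -22, 66), (-48, -21, 65), (-45, -21, 58), (-49, -21, 45), (-46, -21, 47), (-44, -21, 64), (-45, -21, 38), (-51, -20, 44), (-46, -20, 63), (-51, -20, 65), (-50, -19, 63), (-51, -19, 51), (-49, -19, 38), (-51, -19, 62), (-45, -19, 63), (-51, -17, 36), (-52, -17, 36), (-48, -15, 38), (-50, -15, 38), (-51, -14, 38), (-46, -13, 40), (-45, -12, 32), (-50, -12, 39), (-49, -11, 36), (-51, -10, 31), (-46, -9, 33), (-49, -7, 35), (-46, 5, 31), (-45, 11, 36), (-51, 13, 47), (-52, 16, 49), (-52, 18, 41), (-50, 19, 40), (-44, 26, 48), (-44, 26, 61)]
 nose -1 44 [14.9 68.5] [14.9] x -39.7 yr [ 5.7 15.5 26. ] ztop 76.5
 tall -47.8 -26.5 80.3
 fork 1 [(51, -33, 77), (49, -32, 77), (51, -31, 77), (50, -3
[... 2184 characters left out ...]
, -22, 63), (53, -21, 58), (50, -20, 54), (47, -20, 41), (48, -20, 49), (48, -19, 46), (48, -19, 60), (48, -19, 57), (49, -19, 40), (53, -18, 35), (53, -18, 39), (51, -16, 36), (44, -16, 38), (48, -15, 38), (51, -12, 35), (44, -12, 37), (52, -11, 33), (45, -11, 35), (51, -8, 34), (52, -7, 32), (49, -7, 34), (49, -3, 32), (50, -2, 31), (48, 0, 30), (45, 4, 39), (44, 7, 69), (52, 8, 42), (50, 9, 34), (53, 12, 35), (44, 14, 70), (48, 14, 51), (52, 15, 51), (52, 15, 37), (49, 16, 50), (50, 17, 33), (43, 17, 47), (47, 18, 35), (44, 18, 37), (52, 18, 43), (49, 19, 52), (49, 19, 45), (45, 22, 73), (44, 25, 38)]
 nose 1 22 [16.4 68. ] [16.4] x 40.7 yr [ 5.1 15.6 26.4] ztop 75.1
 tall 49.4 -24.6 78.5
```

```bash
python3 go.py 0.4966 -0.2626 0.0953 17.1; python3 -m inch '[[[0.0006,0.0026,0.01],[0,0,0],0],[[0,0,0.015],[0,0,0],0],[[0,0,0.015],[0,0,0],0],[[0,0,0.004],[0,0,0],0],[[0,0,0],[0,0,0],0],[[0,0,0],[0,0,0],0]]'; python3 go.py 0.4966 -0.2626 0.0953 17.1
```

```text
t 15.2 pos [ 0.4953 -0.26    0.1395] yaw 17.14 down [-4.e-04  6.e-04 -1.e+00] F [ 0.5  0.5 -2.1] w 0.331 g 59.4 j [-0.62 -0.    1.87  0.    1.27  0.66]
shift tool [0.0005 0.0029 0.0442]
turn tool [-0.0007  0.0002  0.0006] shift after turn [0.0005 0.0028 0.0442]
time: 15.8
tool_pos: [0.4966, -0.2635, 0.0955]
tool_rot: [-0.0, 0.989, 0.148, -0.0]
contact_force: [-0.1, 0.7, -0.8]
gripper_width: 0.328
grasp_force: 59.4
t 15.8 pos [ 0.4966 -0.2635  0.0955] yaw 17.06 down [-3.e-04  4.e-04 -1.e+00] F [-0.1  0.7 -0.8] w 0.328 g 59.4 j [-0.62  0.06  1.89  0.    1.19  0.65]
shift tool [ 0.0002 -0.0009  0.0002]
turn tool [-0.0005  0.0002 -0.0007] shift after turn [ 0.0002 -0.0009  0.0002]
```

```bash
python3 - <<'E'
from tube import *
s=manip.state()
for n in("top","scene"):
    im,d,w=cloud(n); cv2.imwrite(f"pics/{n}7.png",im[:,:,::-1])
    o=tube(w,im,d,np.array([.4966,-.2626]),17.1,-.07,.1,s["tool_pos"][2]-.025,.02); print(o.round(4).tolist())
E
python3 -m inch '[[[0,-0.0005,0.004],[0,0,0],0],[[0,0,0.003],[0,0,0],0],[[0,0,0],[0,0,0],0]]';python3 -m inch '[[[0,0,0.003],[0,0,0],0],[[0,0,0],[0,0,0],0]]'
```

```text
n 772 xmax 0.0789 lat@0 -0.0009 slope 0.004 z@0 0.0906 slope 0.0256
[[-0.055, -0.0028, 0.0886], [-0.045, -0.0018, 0.0861], [-0.035, -0.0011, 0.0859], [0.005, -0.0009, 0.0866], [0.015, 0.0038, 0.1137], [0.025, -0.0013, 0.0869], [0.035, -0.0006, 0.0867], [0.045, -0.0014, 0.087], [0.055, 0.0047, 0.1132], [0.065, -0.0029, 0.0858], [0.075, -0.0047, 0.0806]]
n 284 xmax 0.0786 lat@0 0.0016 slope -0.0008 z@0 0.0978 slope -0.2142
[[0.005, -0.0, 0.0875], [0.015, 0.0065, 0.1123], [0.025, -0.0001, 0.0871], [0.035, 0.0004, 0.087], [0.045, 0.0007, 0.0863], [0.055, 0.0011, 0.0869], [0.065, -0.0007, 0.0863], [0.075, 0.0045, 0.0806]]
time: 16.2
tool_pos: [0.4977, -0.2645, 0.0902]
tool_rot: [0.002, 0.989, 0.148, 0.001]
contact_force: [1.5, -3.0, 2.9]
gripper_width: 0.328
grasp_force: 59.7
time: 16.4
tool_pos: [0.4981, -0.2648, 0.088]
tool_rot: [0.002, 0.989, 0.148, 0.002]
contact_force: [1.6, -3.1, 6.2]
gripper_width: 0.334
grasp_force: 60.1
```

```bash
python3 -m inch '[[[0,0,0.004],[0,0,0],0],[[0,0,0],[0,0,0],0]]'; python3 -m inch '[[[0,0,0.004],[0,0,0],0],[[0,0,0],[0,0,0],0]]';python3 -m inch '[[[0,0,0.004],[0,0,0],0],[[0,0,0],[0,0,0],0]]'
```

```text
time: 16.6
tool_pos: [0.4982, -0.2645, 0.0834]
tool_rot: [0.002, 0.989, 0.148, 0.002]
contact_force: [3.1, -3.1, 3.5]
gripper_width: 0.331
grasp_force: 59.8
time: 16.8
tool_pos: [0.4975, -0.2639, 0.0781]
tool_rot: [0.001, 0.989, 0.148, 0.001]
contact_force: [5.0, -3.6, 0.5]
gripper_width: 0.334
grasp_force: 59.5
time: 17.0
tool_pos: [0.4969, -0.2637, 0.0735]
tool_rot: [0.001, 0.989, 0.148, 0.001]
contact_force: [3.4, -4.9, 0.4]
gripper_width: 0.33
grasp_force: 59.5
```

```bash
python3 -m inch '[[[0,0,0.004],[0,0,0],0],[[0,0,0],[0,0,0],0]]'; python3 -m inch '[[[0,0,0.004],[0,0,0],0],[[0,0,0],[0,0,0],0]]';python3 -m inch '[[[0,0,0.004],[0,0,0],0],[[0,0,0],[0,0,0],0]]';python3 -m inch '[[[0,0,0.002],[0,0,0],0],[[0,0,0],[0,0,0],0]]'
```

```text
time: 17.2
tool_pos: [0.4965, -0.2634, 0.0687]
tool_rot: [0.0, 0.989, 0.148, 0.0]
contact_force: [3.8, -5.6, -3.4]
gripper_width: 0.333
grasp_force: 59.3
time: 17.4
tool_pos: [0.4961, -0.2631, 0.0644]
tool_rot: [-0.0, 0.989, 0.148, -0.0]
contact_force: [3.6, -3.8, -3.3]
gripper_width: 0.332
grasp_force: 59.2
time: 17.6
tool_pos: [0.4953, -0.2622, 0.0597]
tool_rot: [-0.001, 0.989, 0.148, -0.001]
contact_force: [1.6, -3.2, -4.7]
gripper_width: 0.331
grasp_force: 59.4
time: 17.8
tool_pos: [0.4958, -0.2622, 0.0589]
tool_rot: [-0.001, 0.989, 0.148, -0.001]
contact_force: [0.0, -0.0, -1.1]
gripper_width: 0.33
grasp_force: 59.8
```

```bash
python3 -m inch '[[[0,0,0.001],[0,0,0],0],[[0,0,0],[0,0,0],0]]';python3 -m inch '[[[0,0,0.001],[0,0,0],0],[[0,0,0],[0,0,0],0]]'; python3 - <<'E'
from tube import *
s=manip.state()
for n in("top","scene"):
    im,d,w=cloud(n); cv2.imwrite(f"pics/{n}8.png",im[:,:,::-1]); np.savez(n+"8.npz",im=im,d=d,w=w)
    o=tube(w,im,d,np.array([.4966,-.2626]),17.1,-.06,.1,.03,.014); print(o.round(4).tolist())
a=[cv2.imread(f"pics/{n}8.png") for n in("top","scene")]
cv2.imwrite("pics/both8.png",np.hstack([cv2.resize(a[0][190:330,350:490],(400,400)),cv2.resize(a[1][70:190,200:320],(400,400))]))
E
```

```text
time: 18.0
tool_pos: [0.4964, -0.2627, 0.0585]
tool_rot: [-0.0, 0.989, 0.148, -0.0]
contact_force: [-0.1, 0.2, -0.9]
gripper_width: 0.333
grasp_force: 59.8
time: 18.2
tool_pos: [0.4966, -0.263, 0.058]
tool_rot: [-0.0, 0.989, 0.148, -0.0]
contact_force: [-1.9, 0.3, 1.4]
gripper_width: 0.326
grasp_force: 60.2
n 609 xmax 0.0996 lat@0 0.0062 slope -0.1107 z@0 0.0568 slope -0.0757
[[-0.055, -0.0019, 0.0498], [-0.045, 0.0205, 0.0624], [-0.035, 0.0233, 0.0639], [0.005, -0.0002, 0.0495], [0.015, 0.0046, 0.0754], [0.025, -0.0017, 0.0496], [0.035, 0.0004, 0.0502], [0.045, -0.0016, 0.0496], [0.055, 0.0073, 0.0747], [0.065, -0.0023, 0.0494], [0.075, -0.004, 0.0434], [0.095, -0.0015, 0.0429]]
n 236 xmax 0.0991 lat@0 0.0012 slope -0.0282 z@0 0.0509 slope -0.0544
[[0.005, 0.0006, 0.0488], [0.015, -0.0004, 0.05], [0.025, 0.0023, 0.0499], [0.035, 0.0006, 0.0497], [0.045, 0.0006, 0.0495], [0.055, -0.0004, 0.0499], [0.065, -0.001, 0.0488], [0.075, -0.0034, 0.0442], [0.095, -0.0002, 0.0451]]
```

View pics/both8.png

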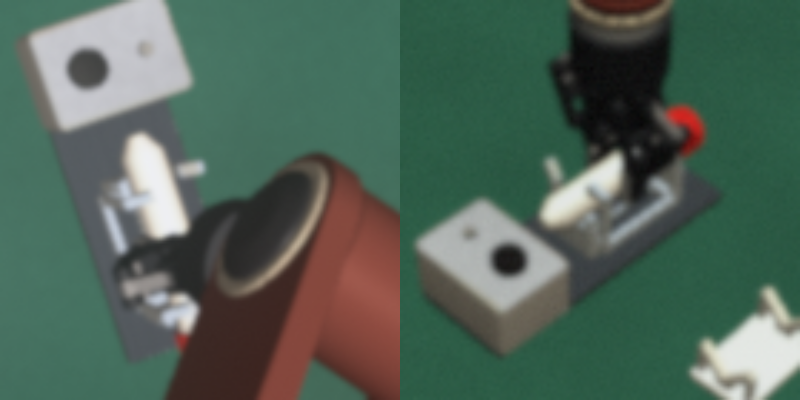

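The tube is down at axis height ~0.0497, lying between the tall prongs and the claws, with the noses over it. I'll press slightly, ease off, release and withdraw.

```bash
python3 -m inch '[[[0,0,0.001],[0,0,0],0],[[0,0,0.001],[0,0,0],0],[[0,0,0],[0,0,0],0]]';  python3 -m inch '[[[0,0,-0.0015],[0,0,0],0],[[0,0,0],[0,0,0],0],[[0,0,0],[0,0,0],0.5],[[0,0,0],[0,0,0],0.7],[[0,0,0],[0,0,0],1],[[0,0,0],[0,0,0],1],[[0,0,0],[0,0,0],1],[[0,0,0],[0,0,0],1]]'; python3 -m inch '[[[0,0,-0.01],[0,0,0],1],[[0,0,-0.03],[0,0,0],1],[[0,0,-0.04],[0,0,0],1],[[0,0,-0.04],[0,0,0],1],[[0,0,-0.03],[0,0,0],1],[[-0.04,-0.01,0],[0,0,0],1],[[-0.04,-0.01,0],[0,0,0],1],[[0,0,0],[0,0,0],1]]'; python3 - <<'E'
from tube import *
for n in("top","scene"):
    im,d,w=cloud(n); cv2.imwrite(f"pics/{n}9.png",im[:,:,::-1])
    o=tube(w,im,d,np.array([.4966,-.2626]),17.1,-.06,.09,.03,.013); print(o.round(4).tolist())
    a=np.radians(17.1); e=np.array([np.cos(a),np.sin(a)]); nn=np.array([-e[1],e[0]])
    q=w[...,:2]-[.4966,-.2626]; x=q@e*1e3; y=q@nn*1e3; z=w[...,2]*1e3
    for sx in(-1,1):
        m=(abs(x-sx*39.5)<4)&(z>68)&(z<85)&(y>0)&(y<35); print("nose y",np.percentile(y[m],[2,50]).round(1),"top",z[m].max().round(1), m.sum())
a=[cv2.imread(f"pics/{n}9.png") for n in("top","scene")]
cv2.imwrite("pics/both9.png",np.hstack([cv2.resize(a[0][190:330,350:490],(400,400)),cv2.resize(a[1][70:190,200:320],(400,400))]))
E
```

```text
time: 18.6
tool_pos: [0.4968, -0.2632, 0.0577]
tool_rot: [-0.0, 0.989, 0.148, -0.0]
contact_force: [-6.1, 3.6, 12.7]
gripper_width: 0.331
grasp_force: 61.4
time: 19.4
tool_pos: [0.4965, -0.2631, 0.0571]
tool_rot: [-0.0, 0.989, 0.148, -0.0]
contact_force: [-0.1, -0.6, 0.3]
gripper_width: 0.998
grasp_force: 0.0
time: 20.2
tool_pos: [0.4111, -0.2671, 0.2073]
tool_rot: [0.0, 0.989, 0.147, -0.001]
contact_force: [-0.1, 1.0, -0.1]
gripper_width: 1.002
grasp_force: 0.0
n 965 xmax 0.0787 lat@0 -0.0014 slope -0.0081 z@0 0.0496 slope -0.0195
[[-0.055, -0.0021, 0.0498], [-0.045, -0.0018, 0.0502], [-0.035, -0.0006, 0.0496], [-0.025, -0.0012, 0.0498], [-0.015, -0.0012, 0.0497], [-0.005, -0.001, 0.0499], [0.005, -0.0012, 0.0499], [0.015, -0.0009, 0.0497], [0.025, -0.0015, 0.0495], [0.035, 0.0002, 0.0505], [0.045, -0.0012, 0.0499], [0.055, -0.0019, 0.0496], [0.065, -0.0026, 0.0492], [0.075, -0.0039, 0.0436]]
nose y [ 7.4 17.4] top 76.6 39
nose y [ 6.2 16.4] top 75.4 42
n 329 xmax 0.0788 lat@0 0.0009 slope -0.0186 z@0 0.0492 slope -0.0157
[[-0.055, 0.0007, 0.05], [-0.045, 0.0009, 0.0487], [-0.035, 0.0021, 0.0503], [-0.025, 0.0009, 0.0494], [-0.015, 0.002, 0.0488], [-0.005, 0.0009, 0.049], [0.005, 0.0017, 0.0493], [0.015, 0.0006, 0.049], [0.025, 0.0025, 0.0501], [0.035, 0.0005, 0.0488], [0.045, 0.0009, 0.0495], [0.055, -0.0005, 0.0499], [0.065, -0.0024, 0.05], [0.075, -0.001, 0.0435]]
nose y [ 5.1 22.1] top 75.3 19
nose y [11.9 19.5] top 75.2 18
```

View pics/both9.png

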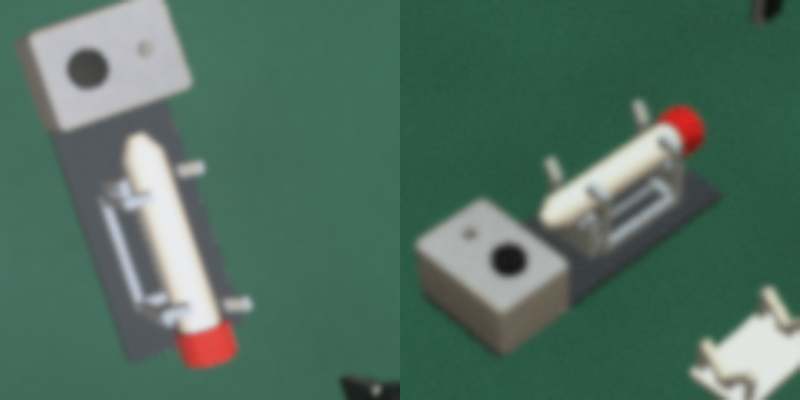

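The tube lies level in both forks (axis ~49.7 mm up, centred). The noses are back at about y = 7 mm inner edge, which is the closed position, and the gripper is clear.

```bash
python3 -m inch '[[[0,0,0],[0,0,0],1],[[0,0,0],[0,0,0],1]]' | head -1; python3 -c "
from plant import manip
print(manip.job_done())"
```

```text
time: 20.5
the job is handed in; nothing more can be done
None
```

The long tube was laid in the rest, taken again by the middle and pressed home in the rocker's clip; the final pictures show it level in both forks with the jaw closed, and I handed the job in at 20.5 s (no verdict was returned).

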